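# Tare the dial scale and hold the walnut gate open at its line

## Task

Weigh out the walnuts: with the empty bowl left standing on the scale, first turn the dial's knurled bezel until the red zero mark lies under the black pointer. Then pull the dispenser's spring gate out by its black handle until the red line on the steel slide is level with the front edge of the grey guide, so that all four walnuts drop into the bowl and the dial shows their weight alone; leave everything else on the worktop where it is. Finish while still holding the gate at the line: do not let go of the handle, it would spring shut.

Things in the scene. Friction and masses are not known exactly. Their poses are not given: they have to be found in the camera images.
- station: The weighing station, fixed: an oak board 305x150x14 mm carrying a cream spring scale (housing top 60 mm above the worktop, 116 mm wide) and, on a steel column behind, a clear square nut hopper (outer 44x44 mm, lid top 318 mm high). Origin: on the worktop, directly under the axis of hopper, bowl and pan. Its x axis points to the back (column at x = +86 mm), the dial is at x = -135 mm, the gate is pulled out along its -y. Yaw varies within 0.2 rad.
- bezel_center (a point): Centre of the top of the round bezel of the scale's dial: steel, knurled, 54 mm in diameter, 22 mm high, its axis vertical; it stands on the flat cream housing, whose top lies 22 mm below this point. Grip it across its diameter from above. It does not move when the bezel turns.
- zero_mark (a point): Red zero mark on the white dial face, 19.5 mm from the dial's axis; it turns with the bezel. Its x axis points outward from the dial's centre.
- pointer_tip (a point): Near the tip of the black pointer, 19.5 mm from the dial's axis, under the crystal (not reachable). Its x axis points from the centre to the tip.
- bezel (a joint): Angle of the bezel and dial face, rad, growing clockwise seen from above; 0 with the zero mark toward the column (station +x). It turns by hand over -3.1 to 3.1, with light friction (0.05 N m), and stays where it is left. It starts at 0.1 to 0.5.
- pointer (a joint): Angle of the pointer, rad, growing clockwise seen from above; 0 toward the column. Driven by the load on the pan: 0.01047 rad per gram (one turn is 600 g). The empty bowl, of unknown weight, holds it at 0.9 to 1.5. The scale reads zero when joint bezel equals joint pointer; turning the bezel does not move the pointer.
- pan_top (a point): Centre of the top of the round steel weighing pan, 102 mm in diameter; it sinks 2 mm per 100 g.
- bowl: Loose blue bowl on the pan, 110 mm across the rim, 52 mm high, about 90 to 140 g. Origin: centre of its underside; z is up.
- nut0: Walnut 1 of 4, a brown ball of 30 mm, 12 g, stacked in the hopper over the gate. Origin: its centre.
- nut1: Walnut 2 of 4, a brown ball of 30 mm, 12 g, stacked in the hopper over the gate. Origin: its centre.
- nut2: Walnut 3 of 4, a brown ball of 30 mm, 12 g, stacked in the hopper over the gate. Origin: its centre.
- nut3: Walnut 4 of 4, a brown ball of 30 mm, 12 g, stacked in the hopper over the gate. Origin: its centre.
- gate (a joint): How far the steel gate slide is pulled out toward the station's -y, m: 0 shut, 0.040 with the red line level with the guide's front edge (its square port then lies under the hopper and the walnuts fall through), 0.060 hard stop (shut again, the port has run past). A spring draws it back with 3 N at 0 and 9 N at 0.040.
- gate_handle (a point): Grip point of the gate's black handle, 190 mm above the worktop: an upright tab 13 mm thick along station y (the pull), 40 mm wide along x, reaching from 16 mm above this point to the slide (54 mm wide, 6 mm thick) 26 mm below it. Pinch it from above, fingers closing along station y; with the gate shut 81 mm are free between tab and grey guide (top 172 mm high). Moves with the gate.
- gate_line (a point): Middle of the red line, 4 mm wide, across the top of the steel slide; hidden inside the guide while the gate is shut. Moves with the gate.
- guide_edge (a point): Top of the slide at the front edge of the grey guide, fixed: the red line belongs here.
- tomato: Bystander: a red tomato, 70 mm across, standing on the worktop to the left.
- lemon: Bystander: a yellow lemon, 72x55x56 mm, on the worktop to the right in front.
- onion: Bystander: a brown onion, 82 mm across, 94 mm high, on the worktop to the left.
- spoon: Bystander: a steel spoon, 191 mm long, flat on the worktop at the front right.
- milk_tin: Bystander: a red-labelled food tin, 75 mm across, 58 mm high, by the air fryer.
- match_box: Bystander: a small pale blue carton, 37x56x30 mm, at the front left.

How it is judged:
By the outcome, as a careful person would: the job done as asked, in the order asked, and still so for the second after the job is handed in, while the arm keeps its last pose, push and grip.
It also fails if it takes over 51 s, if anything falls off the work surface, if the arm or the gripper's body presses on something with over 40 N, if the wrist force passes 120 N, or if a joint passes its speed limit or range.

## Robot

A 7-joint arm with a two-finger parallel gripper is mounted at the origin on a cart in front of the work surface, level with it; the furniture and walls round the work are solid. World frame = base frame: x ahead of the robot, y to its left, z up, the work surface at z = 0. Lengths are in mm, angles in rad, forces in N, time in s.
With the tool pointing down it reaches from about 350 to 900 mm from the base axis. Payload 8.1 kg.
Tool frame: the origin (TCP) lies on the front face of the gripper's body, between the roots of the fingers; the fingertips stand 73 mm ahead of it and the grasp point (between the pads) lies 54 mm ahead of it; z points along the fingers, y is the line along which they close (so a half turn about z gives the same grasp; the last joint's range is limited). The gripper opens to 85 mm and grips with 20 to 120 N. Pads are 22 mm wide; open, the fingers measure 114 mm over their backs; the gripper's body (76 mm by 85 mm) begins 54 mm behind the grasp point. The pads swing forward as they close: fully open they stand 13 mm farther back than shut.
Start: joints at [-0.103, 0.434, 0.025, 1.573, -0.012, 1.134, -0.075], TCP at [625.01, -0.026, 303.923] pointing down, gripper open.
Joint ranges: [-2.62, 2.62], [-0.44, 2.09], [-1.27, 1.32], [0.08, 2.57], [-1.32, 4.46], [0.12, 2], [-2.74, 2.74]. Speed limits (rad/s): [2.22, 2.22, 3.01, 3.01, 3.14, 3.14, 3.14].

## Interface

Orientations are given as a unit quaternion [w, x, y, z].
In Python, from station import observe, get_image, close_job, regions_of gives the robot as it stands.
- The arm moves only by the tool play_rows, never from a script. Its argument "series" is a list of rows, each an object with "hand": the closure, from 0 (fully open) to 1 (shut); "translation": the shift along the world's x, y, z normalised to -1 to 1, where 1 is 30 mm, a list of three; "turn": the turn about the world's z normalised to -1 to 1, where 1 is 0.5 rad. In form: [{"hand": hand, "translation": [tx, ty, tz], "turn": turn}, ...]. A call has 1 to 5 rows; each row shifts and turns the commanded pose from where the row before left it; what a row does not reach is not made up. A row lasts 1/10 s, in which the tool goes at most 50 mm and 8.59 degrees, less where a joint would pass 70% of its speed; a pose out of reach is approached as far as the arm can. A call with a number of a shift or a turn outside -1 to 1 is refused whole. A call with a gripper value outside its range is refused whole. The fingers move at their own pace and stop on an object; "squeeze" is the grip in N (left out, the last holds). Time passes only in rows, so rows that do not move let the fingers close. It gives the time, the measured TCP pose, the force, the opening and the grip force at its end, in the units of the state.
- observe(): the state, without advancing time (a new reading comes with each control period).
- get_image(name): name is "scene" or "side" or "wrist"; returns a dict with "frame" (400x640x3 uint8, blue, green, red), "range_z" (400x640 float32, mm along the optical axis (not along the pixel's ray), 0 where there is no reading), "vertical_fov" (degrees; the focal length in pixels is half the picture's height over the tangent of half this angle, whatever the lens; pixels are square), "cx", "cy" (the principal point, pixels), "R" (3x3) and "t" (3): a world point X has camera coordinates R X + t; the wrist camera has in their place "T_tool_cam" (4x4, takes a point from camera to tool coordinates, whose origin is the TCP and whose axes are the flange's). Camera axes: x right, y down, z forward; pixel columns grow to the right and rows downward; lengths in mm; the calibration is good to about 2 mm. A picture is of the moment at which its call begins: read the wrist's pose just before it.
- close_job(): hands the job in; it is judged then, once.
Trained networks look in the newest picture that a camera, given by its name, has taken for a name from the list of things; names that differ only in an ending like _2 or _b are one class to them, and where a whole thing is asked for, a point or a joint stands for the part that bears it (a point fixed in the world has none). Each returns a list of dicts, best first, with "score" (0 to 1); they miss things now and then, are a little off and sometimes report something else, mostly with a low value. They report only what shows in the picture. A call takes as long as a camera call.
- regions_of(camera, target): "pixels" (400x640 bool, what is visible of it) and "xy" ([column, row] in pixels, amid what is visible of it).
The state is a dict: "clock": time; "joint_positions": joint angles; "qd": joint speeds; "joint_efforts": joint torques, N m; "tcp_pos": TCP position; "ee_rot": TCP orientation; "contact_force": force on the tool from outside, world axes, zero at the start; "moment": the same for the moment, N m; "grip_width": opening from 0.0 (shut) to 1.0 (fully open); "finger_force": force on a finger pad.
Only numpy, scipy, OpenCV 4.12 (cv2) and the standard library are available. Lean on these libraries where they do the work, as an engineer would, in place of code of your own. Each camera call takes 0.05 s, during which the arm holds its last target. There are 200 camera calls.

## Working session

There is one attempt and no reset: what is moved stays moved. The work goes in short steps, Python scripts to look and compute and a tool call to move; the robot and the scene stay as the last step left them, time stands still between calls to the robot, and variables do not carry over. Pictures are saved under pics/ and viewed, at most 12 in all, crops included, and the job is handed in when it is done.

Besides the shell and the picture viewer there is one more tool, called in YAML: its name, and indented under it one key for each argument. play_rows: Moves the arm, as the interface text tells. Its arguments: {"type":"object","properties":{"series":{"type":"array"},"squeeze":{"type":"number"}},"required":["series"]}

```bash
mkdir -p pics; cat > h.py <<'E'
import numpy as np, cv2
from station import observe, get_image, close_job, regions_of
from scipy.spatial.transform import Rotation as Ro
def cam(name):
    s=observe(); g=get_image(name)
    f=200/np.tan(np.radians(g["vertical_fov"])/2); g["f"]=f
    if "R" in g: R=np.array(g["R"]);t=np.array(g["t"]); g["A"]=R.T; g["o"]=-R.T@t
    else:
        T=np.array(g["T_tool_cam"]); q=s["ee_rot"]; W=Ro.from_quat([q[1],q[2],q[3],q[0]]).as_matrix()
        g["A"]=W@T[:3,:3]; g["o"]=W@T[:3,3]+np.array(s["tcp_pos"])
    return g
def ray(g,u,v): return g["A"]@np.array([(u-g["cx"])/g["f"],(v-g["cy"])/g["f"],1.0])
def atz(g,u,v,z):
    d=ray(g,u,v); return g["o"]+d*(z-g["o"][2])/d[2]
def dep(g,u,v): 
    return g["o"]+ray(g,u,v)*g["range_z"][int(round(v)),int(round(u))]
def proj(g,X):
    c=g["A"].T@(np.array(X)-g["o"]); return c[0]/c[2]*g["f"]+g["cx"],c[1]/c[2]*g["f"]+g["cy"]
def cloud(g,m):
    v,u=np.nonzero(m&(g["range_z"]>0)); z=g["range_z"][v,u]
    c=np.stack([(u-g["cx"])/g["f"]*z,(v-g["cy"])/g["f"]*z,z]); return (g["A"]@c).T+g["o"]
E
python3 - <<'E'
from h import *
np.set_printoptions(precision=1,suppress=True)
s=observe();print(s["clock"],s["tcp_pos"],s["ee_rot"])
for n in ["scene","side","wrist"]:
    g=cam(n); cv2.imwrite(f"pics/{n}0.png",g["frame"]); print(n,g["o"],g["A"][:,2],g["f"])
    for t in ["bezel_center","zero_mark","pointer_tip","bowl","gate_handle","gate_line","pan_top","station","tomato","onion"]:
        for r in regions_of(n,t)[:2]:
            P=cloud(g,r["pixels"]); u,v=r["xy"]
            print(t,round(r["score"],2),np.round(r["xy"]),len(P),np.median(P,0) if len(P) else "",np.percentile(P,[2,98],axis=0).ravel() if len(P) else "")
E
```

```text
0.0 [624.6  -0.1 303.1] [-0.   0.7  0.7 -0. ]
scene [ -53.4 -836.5 1136.9] [ 0.4  0.6 -0.7] 440.8425711936693
bezel_center 0.71 [344. 218.] 4780 [599.9 -70.7  74.1] [ 437.1 -167.2   10.5  713.1   20.9  309.4]
zero_mark 0.74 [318. 232.] 205 [488.3 -63.4  79.1] [464.1 -85.1  66.5 515.1 -34.2  85. ]
pointer_tip 0.2 [368. 205.] 432 [ 628.6 -126.6  166.2] [ 604.7 -175.   113.8  659.2  -76.7  207.2]
bowl 0.57 [344. 205.] 260 [608.9 -42.  104.1] [574.9 -94.1  79.6 650.   -0.8 130.9]
bowl 0.41 [253. 159.] 381 [522.1 401.5  51.1] [492.3 380.6   3.5 561.7 451.7  61.9]
gate_handle 0.75 [369. 204.] 387 [ 629.  -130.8  166.4] [ 607.4 -175.   161.2  655.8  -82.5  207.2]
gate_line 0.62 [368. 199.] 429 [ 628.7 -128.5  166.3] [ 604.7 -175.   159.4  658.3  -78.6  207.2]
pan_top 0.46 [345. 216.] 235 [602.6 -70.7  76.8] [577.8 -92.7  58.7 659.5 -18.8  97.2]
pan_top 0.33 [238. 191.] 271 [390.5 285.5  49.3] [364.4 268.8  15.8 421.9 322.7  63.7]
station 0.82 [348. 217.] 4954 [600.3 -70.3  74.1] [ 436.2 -169.7    9.1  717.3   22.2  309.2]
station 0.48 [368. 201.] 414 [ 630.1 -130.3  166.3] [ 606.8 -175.1   
[... 799 characters left out ...]
0.6 -274.    55.2]
station 0.79 [317. 212.] 2343 [541.9 -21.3  60.8] [ 437.  -114.9    1.6  713.    35.9  280.7]
tomato 0.81 [369. 305.] 504 [400.  316.5  51.6] [369.2 246.8   1.7 427.7 337.2  61.5]
onion 0.31 [347. 326.] 312 [470.  344.6  15.7] [447.  309.3  -0.3 491.2 370.1  19.8]
wrist [624.2  80.3 374.7] [-0.  -0.3 -1. ] 302.6126302431152
bezel_center 0.6 [311. 234.] 42801 [619.7 -21.3 171.8] [448.6 -95.6  13.5 718.7  40.4 268.9]
zero_mark 0.74 [200. 234.] 2247 [493.2 -53.9  79.3] [467.5 -80.6  64.9 517.4 -30.5  83.4]
bowl 0.71 [370. 234.] 543 [671.5 -33.6 127.8] [572.6 -62.4 109.2 679.5  -8.3 130.1]
station 0.76 [311. 232.] 43106 [620.2 -21.3 171.8] [448.7 -96.7  13.2 719.8  40.4 269.1]
```

View pics/scene0.png

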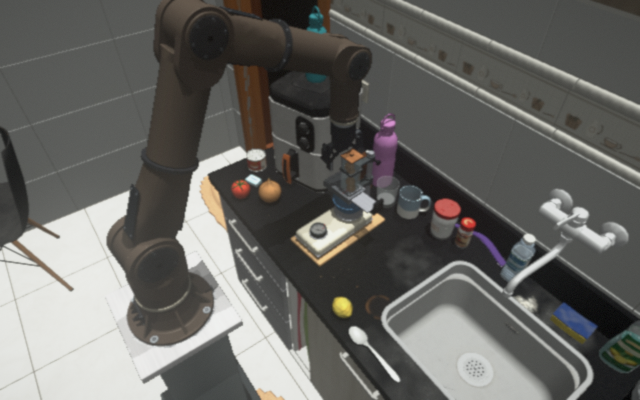

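View pics/wrist0.png

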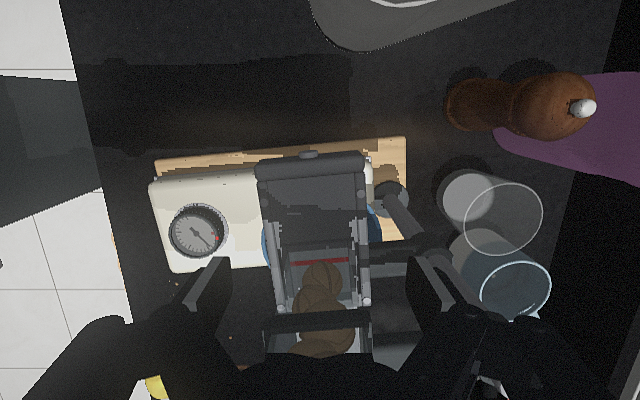

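```bash
python3 - <<'E'
from h import *
np.set_printoptions(precision=1,suppress=True,linewidth=150)
g=cam("wrist"); 
m=np.ones((400,640),bool); P=cloud(g,m)
def box(P,lo,hi): return P[np.all((P>lo)&(P<hi),1)]
b=box(P,[455,-100,79],[530,-10,90]); print("wrist bezel",len(b),np.percentile(b,[1,50,99],axis=0))
def circ(b):
    (c,r)=cv2.minEnclosingCircle(b[:,:2].astype(np.float32)); return c,r
print(circ(b))
for u,v in [(310,165),(262,160),(365,160),(315,265),(275,300),(365,300),(320,330),(160,165),(400,140),(155,190)]: print(u,v,dep(g,u,v))
for nm in ["scene","side"]:
    h=cam(nm); Q=cloud(h,m)
    b=box(Q,[455,-100,78],[530,-10,90]); print(nm,"bezel",len(b),circ(b) if len(b) else "")
    b=box(Q,[590,-200,195],[670,-80,215]); print("tab",len(b),np.percentile(b,[2,50,98],axis=0) if len(b) else "")
    if len(b)>3: print(cv2.minAreaRect(b[:,:2].astype(np.float32)))
    b=box(Q,[560,-150,285],[680,20,325]); print("hop",len(b),np.percentile(b,[2,50,98],axis=0) if len(b) else "")
    b=box(Q,[430,-150,55],[570,40,64]); print("housing",len(b),cv2.minAreaRect(b[:,:2].astype(np.float32)))
b=box(P,[430,-150,55],[570,40,64]); print("housing w",len(b),cv2.minAreaRect(b[:,:2].astype(np.float32)))
b=box(P,[430,-150,10],[800,60,18]); print("board w",cv2.minAreaRect(b[:,:2].astype(np.float32)))
c=cv2.resize(g["frame"][195:270,155:245],None,fx=8,fy=8,interpolation=cv2.INTER_CUBIC)
h=cam("scene"); d=cv2.resize(h["frame"][140:270,280:400],None,fx=4.6,fy=4.6,interpolation=cv2.INTER_CUBIC)
c=cv2.resize(c,(300,250)); cv2.imwrite("pics/c1.png",np.hstack([cv2.copyMakeBorder(c,0,d.shape[0]-250,0,0,0),d])[:600,:800])
E
```

```text
wrist bezel 1423 [[466.7 -81.4  79. ]
 [491.2 -56.4  79.9]
 [516.7 -31.2  83.8]]
((491.6177673339844, -56.38311004638672), 27.281185150146484)
310 165 [618.4  38.8 173.5]
262 160 [583.1  39.1 156.8]
365 160 [675.3  17.7  44.1]
315 265 [621.8 -22.2 199.7]
275 300 [ 560.3 -197.     0.2]
365 300 [660.4 -68.1 174.3]
320 330 [624.8 -21.8 259.2]
160 165 [432.3   6.1  14. ]
400 140 [719.9  35.8  14.6]
155 190 [447.2 -11.8  60.5]
scene bezel 140 ((490.613525390625, -57.7335090637207), 27.814863204956055)
tab 56 [[ 617.1 -175.4  197.2]
 [ 633.6 -170.1  204.9]
 [ 655.4 -160.9  208.7]]
((636.2822265625, -167.8905792236328), (40.055355072021484, 13.340982437133789), 9.632333755493164)
hop 463 [[564.3 -69.9 286.4]
 [612.7 -32.  308.6]
 [671.   10.  324.2]]
housing 760 ((507.5897216796875, -58.04931640625), (135.5177459716797, 115.5633544921875), 6.627711296081543)
side bezel 103 ((491.94525146484375, -55.41985321044922), 29.50981903076172)
tab 0 
hop 277 [[562.  -10.9 288.5]
 [618.4  11.6 309.2]
 [677.2  19.1 324.2]]
housing 633 ((507.551025390625, -53.246726989746094), (134.04928588867188, 115.94493103027344), 5.451218128204346)
housing w 6868 ((501.6873474121094, -55.28028869628906), (121.32047271728516, 112.89263916015625), 4.861874580383301)
board w ((622.6539916992188, -34.57025909423828), (373.2588195800781, 145.23228454589844), 7.851596355438232)
```

View pics/c1.png

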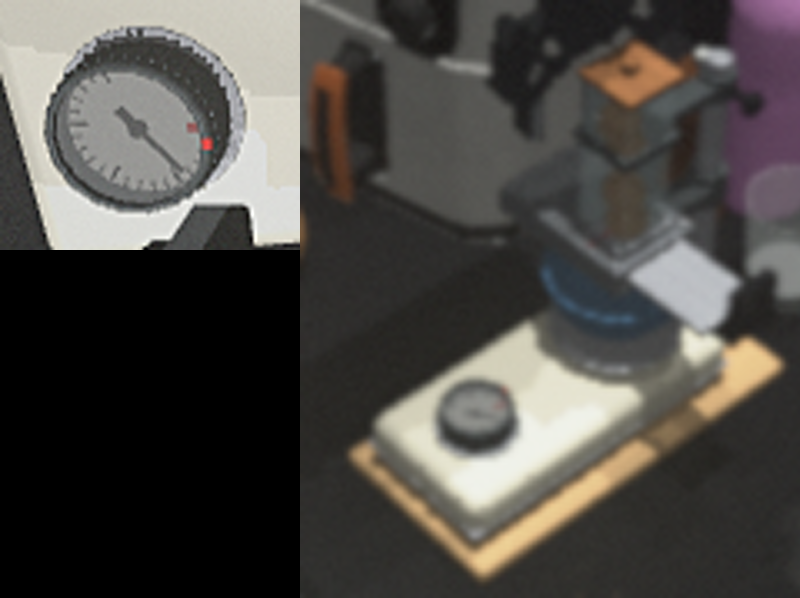

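play_rows:
  series:
    - {"hand":0,"translation":[0,0.3,1],"turn":0}
    - {"hand":0,"translation":[-1,0,0.3],"turn":0}
    - {"hand":0,"translation":[-1,0,0],"turn":0}
    - {"hand":0,"translation":[-1,-0.5,0],"turn":0}
    - {"hand":0,"translation":[-1,-0.5,-1],"turn":0}

```text
clock: 2.35
tcp_pos: [505.8, -20.9, 315.8]
ee_rot: [0.002, 0.707, 0.707, 0.003]
contact_force: [1.5, -0.9, -0.1]
grip_width: 1.0
finger_force: 0.0
```

play_rows:
  series:
    - {"hand":0,"translation":[-0.45,-0.4,-0.7],"turn":0}
    - {"hand":0,"translation":[0,-0.4,-1],"turn":0}
    - {"hand":0,"translation":[0,-0.38,-1],"turn":0}
    - {"hand":0,"translation":[0,0,-1],"turn":0}
    - {"hand":0,"translation":[0,0,-1],"turn":0}

```text
clock: 2.85
tcp_pos: [491.6, -56.9, 171.1]
ee_rot: [0.0, 0.707, 0.707, 0.0]
contact_force: [0.5, -0.5, -0.5]
grip_width: 1.001
finger_force: 0.0
```

play_rows:
  series:
    - {"hand":0,"translation":[0,0,0],"turn":0}
    - {"hand":0,"translation":[0,0,0],"turn":0}

```text
clock: 3.05
tcp_pos: [491.6, -56.4, 172.3]
ee_rot: [-0.0, 0.707, 0.707, -0.0]
contact_force: [0.7, 0.1, 0.9]
grip_width: 0.999
finger_force: 0.0
```

```bash
python3 - <<'E'
from h import *
np.set_printoptions(precision=1,suppress=True,linewidth=150)
g=cam("wrist"); P=cloud(g,np.ones((400,640),bool))
b=P[(abs(P[:,0]-491)<40)&(abs(P[:,1]+56)<40)&(P[:,2]>77)&(P[:,2]<86)]
print(len(b),cv2.minEnclosingCircle(b[:,:2].astype(np.float32)),np.percentile(b,[2,50,98],axis=0))
print(proj(g,[491.5,-56.4,80]))
cv2.imwrite("pics/w2.png",g["frame"])
E
```

```text
6036 ((490.8634033203125, -56.67290496826172), 27.701854705810547) [[466.8 -80.4  78. ]
 [490.9 -55.7  79.4]
 [514.8 -31.5  83.4]]
(np.float64(320.0319503896576), np.float64(242.45700248537815))
```

View pics/w2.png

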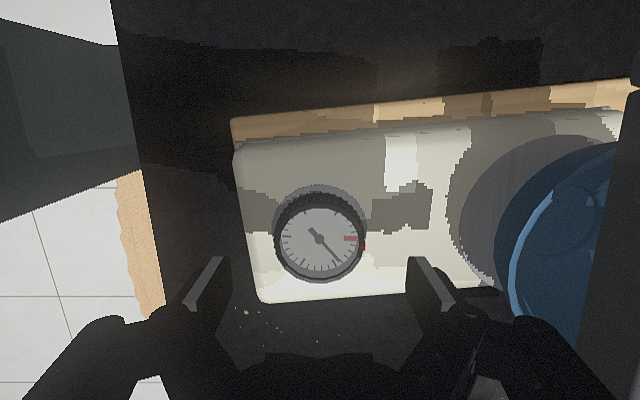

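```bash
cat >> h.py <<'E'
def dial(g,z,c=(491.2,-56.5),S=8,out=None):
    """rectify the face plane, world x right, y up; angles clockwise from world +x"""
    n=56*S; off=[(-28,28),(28,28),(28,-28),(-28,-28)]
    src=np.float32([proj(g,[c[0]+a,c[1]+b,z]) for a,b in off]); dst=np.float32([[0,0],[n,0],[n,n],[0,n]])
    im=cv2.warpPerspective(g["frame"],cv2.getPerspectiveTransform(src,dst),(n,n),flags=cv2.INTER_CUBIC)
    if out: cv2.imwrite(out,im)
    return im
def angles(im,S=8,ctr=None):
    n=im.shape[0]; c=ctr if ctr is not None else (n/2,n/2)
    B,G,R=[im[...,i].astype(float) for i in range(3)]
    v,u=np.mgrid[:n,:n]; x=(u-c[0])/S; y=(v-c[1])/S; r=np.hypot(x,y); a=np.arctan2(y,x)
    red=np.clip(R-np.maximum(G,B)-35,0,None)*(r<22)*(r>12)
    A=lambda w:np.angle((w*np.exp(1j*a)).sum())
    dark=np.clip(110-(R+G+B)/3,0,None)*(r<16)*(r>7)
    p=A(dark*1.0); 
    for _ in range(5):
        w=dark*(abs(np.angle(np.exp(1j*(a-p))))<.25); p=A(w)
    return A(red),p,(red>0).sum(),((r*red).sum()/max(red.sum(),1))
E
python3 - <<'E'
from h import *
np.set_printoptions(precision=1,suppress=True,linewidth=150)
g=cam("wrist"); u,v=320,240
print(dep(g,319,230),dep(g,335,240),dep(g,300,240),dep(g,319,240))
ims=[dial(g,z) for z in (76,79)]
for i in ims: print(angles(i))
cv2.imwrite("pics/d2.png",cv2.resize(np.hstack(ims),(800,400)))
E
```

```text
[491.7 -49.   79.3] [501.3 -55.6  79.1] [480.3 -55.4  79.5] [491.7 -55.9  78.4]
(np.float64(-0.062448686343251805), np.float64(0.872327570924345), np.int64(1361), np.float64(18.32669387477883))
(np.float64(-0.14076237172579228), np.float64(0.8115169949099552), np.int64(1370), np.float64(18.365381293081473))
```

View pics/d2.png

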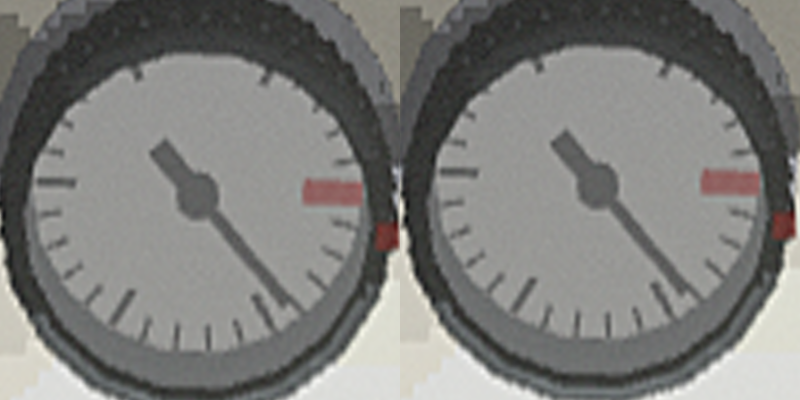

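play_rows:
  series:
    - {"hand":0,"translation":[0,0,-1],"turn":0}
    - {"hand":0,"translation":[0,0,-0.37],"turn":0}
    - {"hand":0.2,"translation":[0,0,0],"turn":0}
    - {"hand":0.5,"translation":[0,0,0],"turn":0}
    - {"hand":0.5,"translation":[0,0,0],"turn":0}
  squeeze: 30

```text
clock: 3.65
tcp_pos: [491.8, -56.4, 132.1]
ee_rot: [0.0, 0.707, 0.707, 0.0]
contact_force: [-1.0, -0.1, 2.5]
grip_width: 0.622
finger_force: 30.8
```

play_rows:
  series:
    - {"hand":0.8,"translation":[0,0,0],"turn":0}
    - {"hand":0.8,"translation":[0,0,0],"turn":0}
    - {"hand":0.8,"translation":[0,0,0],"turn":0}

```text
clock: 3.95
tcp_pos: [491.8, -56.5, 132.1]
ee_rot: [0.0, 0.707, 0.707, 0.0]
contact_force: [-3.5, 0.0, 7.8]
grip_width: 0.619
finger_force: 30.9
```

play_rows:
  series:
    - {"hand":0.8,"translation":[0,0,0],"turn":-0.28}
    - {"hand":0.8,"translation":[0,0,0],"turn":-0.28}
    - {"hand":0.8,"translation":[0,0,0],"turn":-0.28}
    - {"hand":0.8,"translation":[0,0,0],"turn":-0.28}
    - {"hand":0.8,"translation":[0,0,0],"turn":-0.28}

```text
clock: 4.45
tcp_pos: [492.4, -56.7, 132.1]
ee_rot: [0.001, 0.908, 0.419, 0.001]
contact_force: [0.6, -1.4, 2.7]
grip_width: 0.624
finger_force: 30.8
```

play_rows:
  series:
    - {"hand":0.8,"translation":[0,0,0],"turn":0}
    - {"hand":0.8,"translation":[0,0,0],"turn":0}

```text
clock: 4.65
tcp_pos: [492.4, -56.6, 132.1]
ee_rot: [0.001, 0.906, 0.423, 0.001]
contact_force: [-0.9, -2.3, 6.6]
grip_width: 0.618
finger_force: 31.2
```

```bash
python3 - <<'E'
from h import *
np.set_printoptions(precision=3,suppress=True,linewidth=150)
s=observe();print(s["tcp_pos"],s["ee_rot"],s["contact_force"],s["moment"])
g=cam("wrist"); cv2.imwrite("pics/w3raw.png",g["frame"])
im=dial(g,74); print(angles(im))
cv2.imwrite("pics/w3.png",np.hstack([im,cv2.resize(g["frame"][100:400,100:540],(340,232)) if 0 else cv2.copyMakeBorder(cv2.resize(g["frame"],(352,220)),0,im.shape[0]-220,0,0,0)]))
E
```

```text
[492.406 -56.639 132.06 ] [0.001 0.906 0.423 0.001] [-0.893 -2.265  6.623] [-0.207  0.239 -0.044]
(np.float64(0.6697884173377312), np.float64(0.8886307820493019), np.int64(1391), np.float64(18.539054108783034))
```

View pics/w3.png

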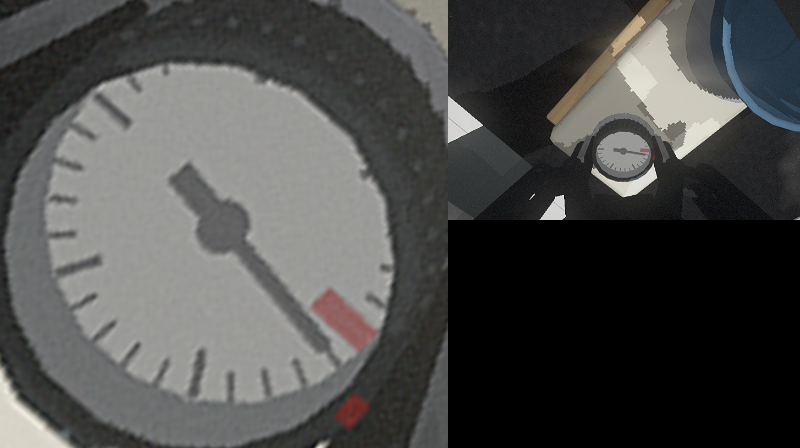

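play_rows:
  series:
    - {"hand":0.8,"translation":[0,0,0],"turn":-0.24}
    - {"hand":0.8,"translation":[0,0,0],"turn":0}
    - {"hand":0.8,"translation":[0,0,0],"turn":0}

```text
clock: 5.0
tcp_pos: [492.5, -56.8, 132.1]
ee_rot: [0.001, 0.93, 0.367, 0.001]
contact_force: [0.7, -2.6, 6.3]
grip_width: 0.619
finger_force: 31.2
```

```bash
python3 - <<'E'
from h import *
np.set_printoptions(precision=3,suppress=True,linewidth=150)
s=observe();print(s["tcp_pos"],s["ee_rot"],s["contact_force"])
g=cam("wrist")
ims=[dial(g,z,S=7) for z in (74,72)]
for im in ims: print(angles(im,7))
cv2.imwrite("pics/w4.png",np.hstack(ims))
E
```

```text
[492.523 -56.78  132.089] [0.001 0.93  0.367 0.001] [ 0.721 -2.604  6.338]
(np.float64(0.7724670616077055), np.float64(0.8871720637298465), np.int64(778), np.float64(18.900641591205027))
(np.float64(0.8361755115986448), np.float64(1.003931269445303), np.int64(750), np.float64(18.954487306261573))
```

View pics/w4.png

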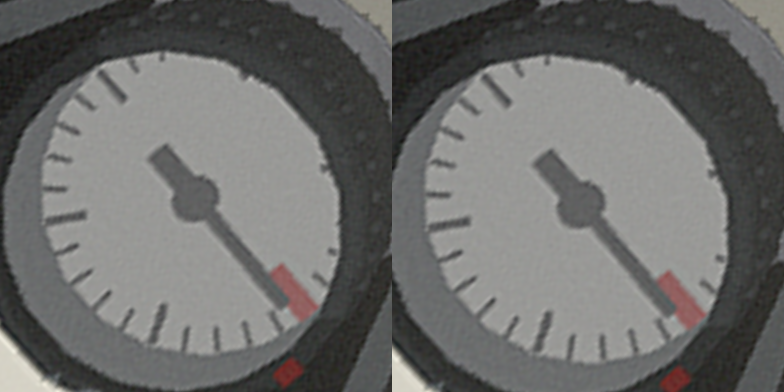

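```bash
cat >> h.py <<'E'
from scipy.optimize import minimize
def fit(g,z=72,S=7,excl=(0.5,1.15),win=(1.15,4.6)):
    im=dial(g,z,S=S); gr=cv2.GaussianBlur(im.max(2),(0,0),1.2).astype(np.float32); n=gr.shape[0]
    K=np.arange(24)*np.pi/12
    def sample(cx,cy,a,rr): 
        A,Rr=np.meshgrid(a,rr); return cv2.remap(gr,np.float32(cx+S*Rr*np.cos(A)),np.float32(cy+S*Rr*np.sin(A)),cv2.INTER_LINEAR)
    def sc(p):
        cx,cy,ph,k=p; a=ph+K; a=a[((a%(2*np.pi))>win[0])&((a%(2*np.pi))<win[1])]
        rr=k*np.linspace(19.9,21.6,8)
        return (sample(cx,cy,a,rr)-.5*sample(cx,cy,a+.13,rr)-.5*sample(cx,cy,a-.13,rr)).mean()
    best=None
    for cx0 in np.arange(n/2-8,n/2+24,5):
      for cy0 in np.arange(n/2-20,n/2+14,5):
        for ph in np.arange(0.7,0.98,.04):
          for k in (1,1.05,1.1):
            s=sc((cx0,cy0,ph,k)); 
            if best is None or s<best[0]: best=(s,(cx0,cy0,ph,k))
    r=minimize(sc,best[1],method="Nelder-Mead",options=dict(initial_simplex=np.array([best[1]]+[np.array(best[1])+d for d in np.diag([3,3,.03,.03])]),xatol=1e-3,fatol=1e-3,maxiter=2000))
    cx,cy,ph,k=r.x
    # pointer: dark, non-red pixels in a corridor near its line
    B,G,R=[im[...,i].astype(int) for i in range(3)]; m=(im.max(2)<125)
    v,u=np.nonzero(m); hx,hy=cx-6,cy+8; d=0.87; hit=None
    for _ in range(8):
        t=(u-hx)*np.cos(d)+(v-hy)*np.sin(d); s=-(u-hx)*np.sin(d)+(v-hy)*np.cos(d)
        q=(t>5*S)&(t<18*S)&(abs(s)<1.6*S) if hit is None else (t>5*S)&(t<18*S)&(abs(s)<1.0*S)
        l=cv2.fitLine(np.float32(np.c_[u[q],v[q]]),cv2.DIST_HUBER,0,.01,.01).ravel(); d=np.arctan2(l[1],l[0])%np.pi; hit=1
        e=-(hx-l[2])*np.sin(d)+(hy-l[3])*np.cos(d); hx+=e*np.sin(d); hy-=e*np.cos(d)
    return r.fun,r.x,d,q.sum(),im
E
python3 - <<'E'
from h import *
np.set_printoptions(precision=3,suppress=True,linewidth=150)
for z in (72,74,74):
    g=cam("wrist"); f,x,d,n,im=fit(g,z); print(f,x,"pointer",d,n,"remaining",d-x[2])
E
```

```text
Traceback (most recent call last):
  File "h.py", line 65, in fit
    l=cv2.fitLine(np.float32(np.c_[u[q],v[q]]),cv2.DIST_HUBER,0,.01,.01).ravel(); d=np.arctan2(l[1],l[0])%np.pi; hit=1
      ~~~~~~~~~~~^^^^^^^^^^^^^^^^^^^^^^^^^^^^^^^^^^^^^^^^^^^^^^^^^^^^^^^
cv2.error: OpenCV(4.12.0) /io/opencv/modules/imgproc/src/linefit.cpp:50: error: (-215:Assertion failed) count > 0 in function 'fitLine2D_wods'
```

```bash
sed -i 's/def fit(g,z=72,S=7,/def fit(g,z=72,S=7,hub=(188,203),/; s/hx,hy=cx-6,cy+8; d=0.87/hx,hy=hub; d=0.87/; s/m=(im.max(2)<125)/m=(im.max(2)<thr(im))/' h.py
cat >> h.py <<'E'
def thr(im):
    c=im[150:240,140:240].max(2); t,_=cv2.threshold(c.copy(),0,255,cv2.THRESH_OTSU); return t
E
python3 - <<'E'
from h import *
np.set_printoptions(precision=3,suppress=True,linewidth=150)
for z,h in ((72,(188,203)),(74,(195,198)),(74,(195,198))):
    g=cam("wrist"); f,x,d,n,im=fit(g,z,hub=h); print(thr(im),f,x,"pointer",d,n,"remaining",d-x[2])
E
```

```text
124.0 -12.47161865234375 [218.436 175.309   0.935   1.056] pointer 0.8766821 1271 remaining -0.058198390830081936
124.0 -9.576519012451172 [203.17  190.988   0.858   1.034] pointer 0.87932175 1274 remaining 0.02095464742540376
124.0 -9.337599754333496 [202.792 190.74    0.857   1.031] pointer 0.8765248 1270 remaining 0.019900104656176865
```

play_rows:
  series:
    - {"hand":0.8,"translation":[0,0,0],"turn":-0.05}
    - {"hand":0.8,"translation":[0,0,0],"turn":0}
    - {"hand":0.8,"translation":[0,0,0],"turn":0}

```text
clock: 5.55
tcp_pos: [492.5, -56.8, 132.1]
ee_rot: [0.0, 0.935, 0.356, 0.001]
contact_force: [0.2, -1.1, 6.6]
grip_width: 0.62
finger_force: 31.2
```

```bash
python3 - <<'E'
from h import *
np.set_printoptions(precision=3,suppress=True,linewidth=150)
for z,h in ((74,(195,198)),(73.5,(194,199)),(74.5,(197,197))):
    g=cam("wrist"); f,x,d,n,im=fit(g,z,hub=h); print(f,x,"pointer",d,n,"remaining",d-x[2])
E
```

```text
-10.14127254486084 [207.486 176.73    0.787   0.906] pointer 0.8765248 1270 remaining 0.08929471060864969
-11.857501983642578 [181.362 167.527   0.691   0.955] pointer 0.8808762 1272 remaining 0.18988185606655272
-8.931354522705078 [211.054 181.658   0.825   0.991] pointer 0.8765248 1270 remaining 0.05182775112578042
```

```bash
python3 - <<'E'
from h import *
np.set_printoptions(precision=3,suppress=True,linewidth=150)
g=cam("wrist"); S=7; im=dial(g,74,S=S)
gr=cv2.GaussianBlur(im.max(2),(0,0),1.0).astype(np.float32)
# polar profile about several centres: 24-fold tick phase over a full visible window of a whole number of periods
for c in ((203,191),(205,192),(201,190),(205,189),(201,193)):
    a=np.linspace(1.3,1.3+12*np.pi/12,1200,endpoint=False); A,Rr=np.meshgrid(a,1.033*np.linspace(20,21.6,10))
    p=cv2.remap(gr,np.float32(c[0]+S*Rr*np.cos(A)),np.float32(c[1]+S*Rr*np.sin(A)),cv2.INTER_LINEAR).mean(0)
    p=cv2.GaussianBlur(p[None],(0,0),30)[0]-p
    F=(p*np.exp(1j*24*a)).sum()/abs(p).sum(); ph=np.angle(F)/24; ph+=np.pi/12*round((.88-ph)/(np.pi/12)); print(c,abs(F),ph)
B,G,R=[im[...,i].astype(int) for i in range(3)]; red=(R-np.maximum(G,B)>35); v,u=np.nonzero(red); print(len(u))
cv2.imwrite("pics/w5.png",cv2.resize(im,(588,588),interpolation=cv2.INTER_CUBIC))
E
```

```text
(203, 191) 0.08276158304921809 0.8981462176695502
(205, 192) 0.05502713132370993 0.9034880827159003
(201, 190) 0.09991694861610782 0.8947305961484868
(205, 189) 0.05303254088872388 0.8784600542955923
(201, 193) 0.11151321605708026 0.9065322650727863
1380
```

View pics/w5.png

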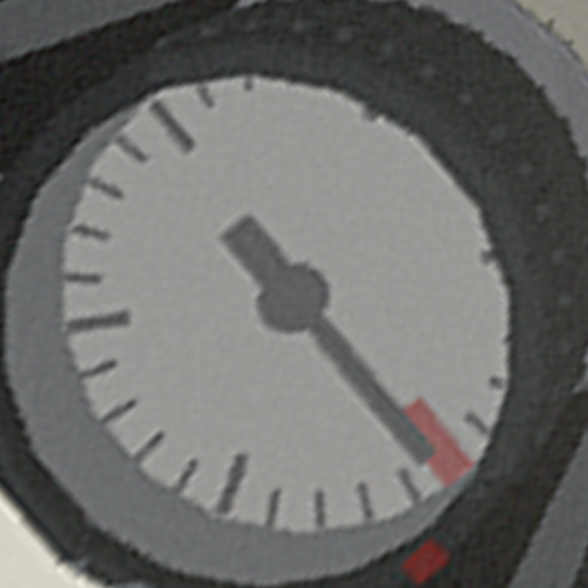

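```bash
python3 - <<'E'
from h import *
np.set_printoptions(precision=3,suppress=True,linewidth=150)
g=cam("wrist"); S=7
for z,h in ((74,(195,198)),(73,(191,200)),(75,(198,196))):
    im=dial(g,z,S=S); gr=cv2.GaussianBlur(im.max(2),(0,0),1.0).astype(np.float32)
    a=np.linspace(1.2,1.2+15*np.pi/15,1200,endpoint=False)
    def F(c):
        A,Rr=np.meshgrid(a,c[2]*np.linspace(20,21.6,10))
        p=cv2.remap(gr,np.float32(c[0]+S*Rr*np.cos(A)),np.float32(c[1]+S*Rr*np.sin(A)),cv2.INTER_LINEAR).mean(0)
        p=np.clip(cv2.GaussianBlur(p[None],(0,0),30)[0]-p,-30,60); return (p*np.exp(1j*30*a)).sum()/1200
    c0=np.array([h[0]+8,h[1]-7,1.03]); r=minimize(lambda c:-abs(F(c)),c0,method="Nelder-Mead",options=dict(initial_simplex=[c0,c0+[3,0,0],c0+[0,3,0],c0+[0,0,.03]]))
    ph=np.angle(F(r.x))/30; ph+=np.pi/15*round((.87-ph)/(np.pi/15)); d=fit(g,z,hub=h)[2]; print(z,r.fun,r.x,ph,"ptr",d,"rem",d-ph)
E
```

```text
74 -10.371190592398019 [203.237 191.805   0.988] 0.8808600201669337 ptr 0.8798874 rem -0.0009726181092859498
73 -10.379415180359157 [200.015 194.563   0.995] 0.8804151096247493 ptr 0.8764839 rem -0.003931192388421212
75 -10.364363558115993 [206.463 188.983   0.98 ] 0.8810569087728429 ptr 0.8802144 rem -0.0008425156339574302
```

play_rows:
  series:
    - {"hand":0.3,"translation":[0,0,0],"turn":0}
    - {"hand":0,"translation":[0,0,0],"turn":0}
    - {"hand":0,"translation":[0,0,0],"turn":0}
    - {"hand":0,"translation":[0,0,0.5],"turn":0}
    - {"hand":0,"translation":[0,0,1],"turn":0}

```text
clock: 6.3
tcp_pos: [490.2, -56.2, 174.7]
ee_rot: [-0.001, 0.935, 0.355, -0.002]
contact_force: [0.8, 0.0, 0.2]
grip_width: 1.002
finger_force: 0.0
```

play_rows:
  series:
    - {"hand":0,"translation":[0,-0.5,1],"turn":0}
    - {"hand":0,"translation":[0,-0.8,1],"turn":-0.25}
    - {"hand":0,"translation":[0,-0.8,1],"turn":-0.25}
    - {"hand":0,"translation":[0,-0.8,1],"turn":-0.25}
    - {"hand":0,"translation":[0.5,-0.8,0.1],"turn":-0.25}

```text
clock: 6.8
tcp_pos: [506.6, -169.1, 302.7]
ee_rot: [0.0, 0.994, 0.11, 0.003]
contact_force: [1.5, -0.6, 0.6]
grip_width: 1.001
finger_force: 0.0
```

play_rows:
  series:
    - {"hand":0,"translation":[1,0,0],"turn":-0.25}
    - {"hand":0,"translation":[1,0,0],"turn":0}
    - {"hand":0,"translation":[1,0,0],"turn":0}
    - {"hand":0,"translation":[1,0,0],"turn":0}
    - {"hand":0,"translation":[0.3,0,0],"turn":0}

```text
clock: 7.3
tcp_pos: [637.9, -166.4, 297.9]
ee_rot: [-0.0, 0.999, 0.052, -0.0]
contact_force: [0.0, 0.8, 0.4]
grip_width: 0.996
finger_force: 0.0
```

play_rows:
  series:
    - {"hand":0,"translation":[0,0,0],"turn":0}
    - {"hand":0,"translation":[0,0,0],"turn":0}

```text
clock: 7.5
tcp_pos: [634.5, -167.7, 298.6]
ee_rot: [0.0, 0.999, 0.05, -0.001]
contact_force: [-0.7, 0.0, 0.0]
grip_width: 1.0
finger_force: 0.0
```

```bash
python3 - <<'E'
from h import *
np.set_printoptions(precision=3,suppress=True,linewidth=150)
s=observe();print(s["clock"],s["tcp_pos"],s["ee_rot"],s["joint_positions"])
g=cam("wrist"); P=cloud(g,np.ones((400,640),bool))
b=P[(P[:,0]>600)&(P[:,0]<670)&(P[:,1]<-120)&(P[:,1]>-200)&(P[:,2]>198)&(P[:,2]<212)]
print(len(b),np.percentile(b,[2,50,98],axis=0),cv2.minAreaRect(b[:,:2].astype(np.float32)))
sl=P[(P[:,0]>580)&(P[:,0]<690)&(P[:,1]<-90)&(P[:,1]>-200)&(P[:,2]>158)&(P[:,2]<170)]
print(len(sl),cv2.minAreaRect(sl[:,:2].astype(np.float32)),np.median(sl[:,2]))
cv2.imwrite("pics/w6.png",g["frame"])
E
```

```text
7.5 [ 634.546 -167.73   298.564] [ 0.     0.999  0.05  -0.001] [-0.134  0.516  0.486  1.524 -0.253  1.166 -1.072]
1358 [[ 620.035 -172.891  199.111]
 [ 639.783 -165.706  205.744]
 [ 656.402 -158.895  207.604]] ((637.4740600585938, -166.02264404296875), (39.29652404785156, 13.861708641052246), 4.93733024597168)
6712 ((633.55859375, -130.65896606445312), (54.947818756103516, 85.45877838134766), 4.267192363739014) 164.93470186487093
```

View pics/w6.png

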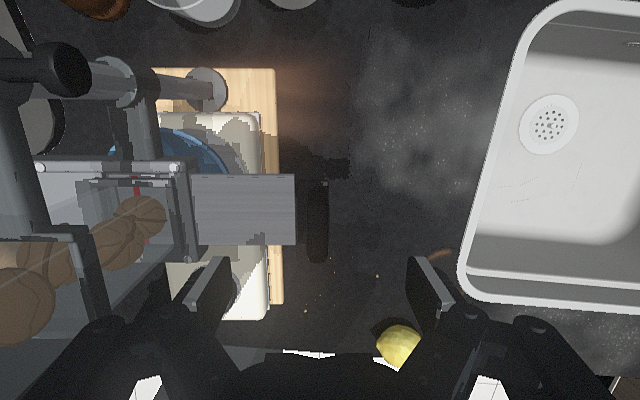

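play_rows:
  series:
    - {"hand":0,"translation":[0.08,0,-1],"turn":0}
    - {"hand":0,"translation":[0,0,-0.78],"turn":0}
    - {"hand":0.4,"translation":[0,0,0],"turn":0}
    - {"hand":0.7,"translation":[0,0,0],"turn":0}
    - {"hand":1,"translation":[0,0,0],"turn":0}
  squeeze: 60

```text
clock: 8.05
tcp_pos: [638.2, -167.9, 247.2]
ee_rot: [0.0, 0.999, 0.05, 0.001]
contact_force: [0.4, 0.5, -0.4]
grip_width: 0.516
finger_force: 0.0
```

play_rows:
  series:
    - {"hand":1,"translation":[0,0,0],"turn":0}
    - {"hand":1,"translation":[0,0,0],"turn":0}
    - {"hand":1,"translation":[0,0,0],"turn":0}
    - {"hand":1,"translation":[0,0,0],"turn":0}
    - {"hand":1,"translation":[0,0,0],"turn":0}

```text
clock: 8.55
tcp_pos: [638.2, -167.0, 246.6]
ee_rot: [-0.0, 0.999, 0.05, 0.001]
contact_force: [-1.9, 2.5, 6.6]
grip_width: 0.142
finger_force: 60.7
```

play_rows:
  series:
    - {"hand":1,"translation":[0.04,-0.42,0],"turn":0}
    - {"hand":1,"translation":[0.04,-0.42,0],"turn":0}
    - {"hand":1,"translation":[0.04,-0.42,0],"turn":0}
    - {"hand":1,"translation":[0,0,0],"turn":0}
    - {"hand":1,"translation":[0,0,0],"turn":0}

```text
clock: 9.05
tcp_pos: [641.8, -203.6, 246.5]
ee_rot: [-0.001, 0.999, 0.051, 0.0]
contact_force: [-4.5, 8.0, 9.1]
grip_width: 0.141
finger_force: 61.1
```

play_rows:
  series:
    - {"hand":1,"translation":[0,0,0],"turn":0}
    - {"hand":1,"translation":[0,0,0],"turn":0}
    - {"hand":1,"translation":[0,0,0],"turn":0}
    - {"hand":1,"translation":[0,0,0],"turn":0}
    - {"hand":1,"translation":[0,0,0],"turn":0}

```text
clock: 9.55
tcp_pos: [641.8, -203.0, 246.6]
ee_rot: [-0.002, 0.999, 0.051, 0.0]
contact_force: [-4.1, 7.7, 8.1]
grip_width: 0.14
finger_force: 61.1
```

```bash
python3 - <<'E'
from h import *
np.set_printoptions(precision=3,suppress=True,linewidth=150)
s=observe();print(s["clock"],s["tcp_pos"],s["contact_force"],s["grip_width"])
w=cam("wrist"); sc=cam("scene"); sd=cam("side")
a=cv2.resize(w["frame"][60:320,0:400],(800,520))[:, :800]
d=cv2.resize(sc["frame"][150:260,290:410],None,fx=3,fy=3,interpolation=cv2.INTER_CUBIC)
cv2.imwrite("pics/w7.png",w["frame"]); cv2.imwrite("pics/s7.png",d)
B,G,R=[w["frame"][...,i].astype(int) for i in range(3)]; m=(R-np.maximum(G,B)>50)
n,l,st,ce=cv2.connectedComponentsWithStats(m.astype(np.uint8))
for i in range(1,n):
    if st[i,4]>15: print(st[i],ce[i],np.median(cloud(w,l==i),0), atz(w,*ce[i],164))
E
```

```text
9.55 [ 641.778 -203.034  246.563] [-4.139  7.673  8.067] 0.14038029845562253
[ 82 206  23  84 183] [ 93.213 246.765] [630.305 -76.808 165.296] [629.438 -75.736 164.   ]
```

View pics/w7.png

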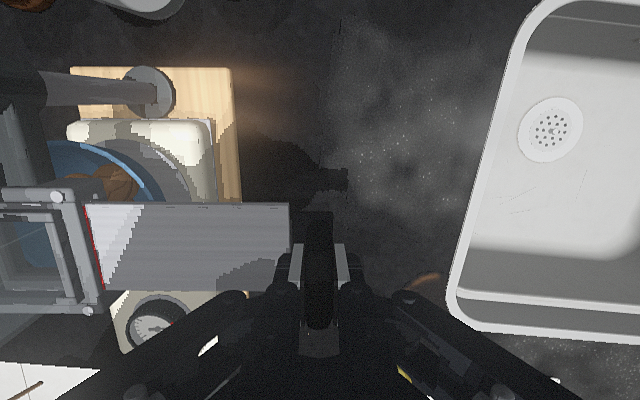

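```bash
cat > line.py <<'E'
from h import *
def run(out=None):
    w=cam("wrist"); y=0.1; ex=np.array([np.cos(y),np.sin(y),0]); ey=np.array([-np.sin(y),np.cos(y),0])
    c=np.array([630.5,-76.5,164.5]); S=10
    off=[(-30,10),(30,10),(30,-50),(-30,-50)]
    src=np.float32([proj(w,c+a*ex+b*ey) for a,b in off]); n=60*S
    im=cv2.warpPerspective(w["frame"],cv2.getPerspectiveTransform(src,np.float32([[0,0],[n,0],[n,n],[0,n]])),(n,n),flags=cv2.INTER_LINEAR)
    if out: cv2.imwrite(out,im)
    f=im.astype(int); red=f[...,2]-np.maximum(f[...,0],f[...,1])
    for lo in range(60,540,80):
        p=red[:,lo:lo+80].mean(1); k=p.argmax(); print("x",(lo+40)/S-30,"peak",10-k/S,round(p.max()),"width@40",(p>40).sum()/S,"@half",(p>p.max()/2).sum()/S, "ends",10-np.nonzero(p>p.max()/2)[0][[0,-1]]/S)
E
python3 -c "import line; line.run('pics/l8.png')"
```

```text
x -20.0 peak 0.3000000000000007 103 width@40 1.4 @half 1.3 ends [ 1.  -0.2]
x -12.0 peak 0.5 76 width@40 1.4 @half 1.4 ends [ 1.1 -0.2]
x -4.0 peak 0.1999999999999993 87 width@40 1.4 @half 1.3 ends [ 1.  -0.2]
x 4.0 peak 0.1999999999999993 78 width@40 1.4 @half 1.4 ends [ 1.  -0.3]
x 12.0 peak 0.40000000000000036 75 width@40 1.3 @half 1.4 ends [ 1.  -0.3]
x 20.0 peak 0.09999999999999964 107 width@40 1.4 @half 1.2 ends [ 0.8 -0.3]
```

View pics/l8.png

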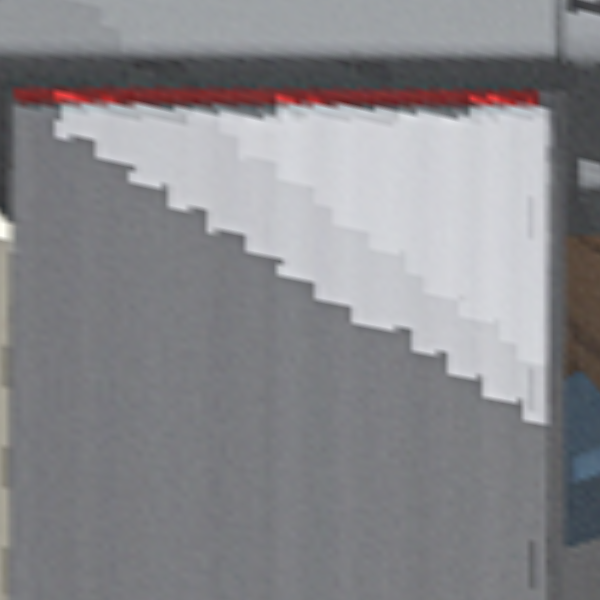

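play_rows:
  series:
    - {"hand":1,"translation":[0.002,-0.025,0],"turn":0}
    - {"hand":1,"translation":[0,0,0],"turn":0}
    - {"hand":1,"translation":[0,0,0],"turn":0}
    - {"hand":1,"translation":[0,0,0],"turn":0}
    - {"hand":1,"translation":[0,0,0],"turn":0}

```text
clock: 10.25
tcp_pos: [641.8, -203.6, 246.5]
ee_rot: [-0.002, 0.999, 0.051, 0.0]
contact_force: [-4.3, 8.4, 8.6]
grip_width: 0.143
finger_force: 61.1
```

```bash
python3 -c "
import line; line.run()
from h import *
print(observe()['tcp_pos'])
w=cam('wrist'); s=cam('scene'); d=cam('side')
for n in ('scene','wrist','side'):
  for k in ('nut0','bowl'):
    for r in regions_of(n,k)[:4]: 
        P=cloud({'scene':s,'wrist':w,'side':d}[n],r['pixels']); print(n,k,round(r['score'],2),np.round(r['xy']),np.round(np.median(P,0)))
a=cv2.resize(s['frame'][150:260,290:410],(480,440),interpolation=cv2.INTER_CUBIC); b=cv2.resize(w['frame'][120:360,0:200],(320,384))
cv2.imwrite('pics/f9.png',np.hstack([a,cv2.copyMakeBorder(b,0,56,0,0,0)]))"
```

```text
x -20.0 peak -0.09999999999999964 144 width@40 2.0 @half 1.4 ends [ 0.7 -0.6]
x -12.0 peak -0.3000000000000007 94 width@40 2.0 @half 1.9 ends [ 1.  -0.8]
x -4.0 peak -0.09999999999999964 103 width@40 2.0 @half 1.8 ends [ 1.  -0.7]
x 4.0 peak -0.3000000000000007 131 width@40 2.0 @half 1.6 ends [ 0.7 -0.8]
x 12.0 peak -0.40000000000000036 83 width@40 2.0 @half 2.0 ends [ 1.  -0.9]
x 20.0 peak -0.3000000000000007 146 width@40 2.0 @half 1.4 ends [ 0.5 -0.8]
[ 641.81515101 -203.65760471  246.53816977]
scene nut0 0.48 [345. 207.] [613. -54. 108.]
scene bowl 0.71 [347. 209.] [595. -70. 118.]
scene bowl 0.19 [241. 189.] [391. 283.  49.]
wrist nut0 0.94 [120. 182.] [651. -58. 111.]
wrist nut0 0.62 [ 77. 175.] [651. -25. 104.]
wrist bowl 0.81 [ 89. 163.] [662. -40. 110.]
wrist bowl 0.37 [150. 320.] [507. -53.  79.]
```

View pics/f9.png

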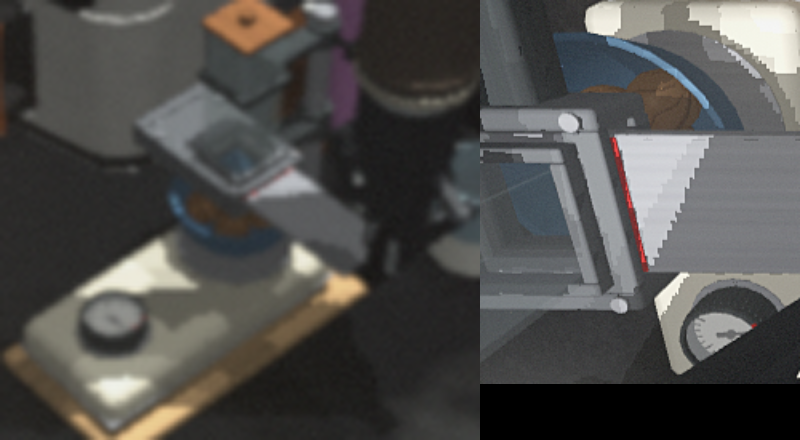

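```bash
python3 -c "
from station import *; print(close_job())"
```

```text
the job is handed in; nothing more can be done
None
```

I handed the job in, and the arm is still holding the gate with 2 mm of the 4 mm red line showing at the guide edge. The bezel was zeroed first (mark and pointer within about 0.004 rad). The hopper looks empty and walnuts show in the bowl; I did not count four separately or read the dial after the drop.

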